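# Stack and compress a spray-pump packing on the sprung jig

### The job

Stack the spray-pump packing on the jig: thread the wide, flat gland ring down the post until it sits fully home on the sprung seat and let it go, then thread the tall, slim sleeve down on top of it. Keeping hold of the sleeve, press the stack down against the spring until the seat meets its hard stop, firmly but without forcing it, and finish while holding it there: do not let go or back off, the clip goes in while you hold. Leave everything else on the bench where it is.

Things in the scene. Friction and masses are not known exactly. Their poses are not given: they have to be found in the camera images.
- gland_ring: the gland ring: plain steel ring, 56 mm outside, 22 mm bore, 16 mm tall, 0.2 to 0.3 kg, starts flat on the bench to one side of the jig. Origin: centre of its underside; z up its axis.
- sleeve: the sleeve: plain aluminium tube, 36 mm outside, 22 mm bore, 45 mm tall, about 0.08 kg, starts standing upright on the bench on the other side of the jig (ring and sleeve may swap sides). Origin: centre of its underside; z up its axis.
- seat_top (a point): centre of the upper face of the jig's sprung seat, a steel disc 48 mm across and 8 mm thick, 58 mm above the bench at rest; the fixed post passes up through it. It moves down with the seat. Below it are a coil spring, a round grey housing (72 mm across, top 36 mm above the bench) and a square dark base plate (100 mm side, 12 mm thick), fixed to the bench.
- post_tip (a point): top of the jig's fixed upright steel post, on its axis, 108 mm above the bench: 18 mm diameter, its last 10 mm tapering to 8 mm diameter; it stands 50 mm above the seat at rest.
- seat (a joint): how far the seat is pressed down, in m: 0 at rest, 0.014 at its hard stop. The spring pushes up with 6 N at 0, rising evenly to 12 N at 0.014; it springs back up when let go. The weight of the parts alone does not move it. Push the sleeve down with some 12 to 25 N; approach the stop slowly (about 15 mm/s): over 80 N between sleeve and ring, as from a slam, is forcing it.
- can_a: bystander, leave alone: standing spray can, bare steel with a black cap, 66 mm across, 190 mm tall.
- can_b: bystander, leave alone: standing spray can, bare aluminium with a grey cap, 66 mm across, 190 mm tall.
- tape_roll: bystander, leave alone: roll of paper masking tape lying flat: ring 96 mm across, 76 mm hole, 25 mm tall (much wider than the gland ring).
- tin: bystander, leave alone: small closed round metal tin, 60 mm across, 60 mm tall.
- screwdriver: bystander, leave alone: screwdriver with a black handle, 190 mm long, lying along its x axis.
- marker: bystander, leave alone: white marker pen, 18 mm thick, 130 mm long, lying along its x axis.
Mind the look-alikes: they are no part of the job. Of the things shaped like the gland_ring, the steel one is meant.

How it is judged:
On the way, in this order (a step that is already met when the one before it is completed fails the run):
1. the gland ring is on the post, flat and fully home on the seat, and let go (horizontal distance between gland_ring and seat_top below 0.004 m and z of gland_ring in the frame of seat_top between -0.003 and 0.003 m and angle between gland_ring's own z axis and vertical below 0.12 rad and contact force between the fingers and gland_ring below 0.3 N), for 0.2 s.
2. the sleeve is on the post, upright and fully home on the gland ring (horizontal distance between each of gland_ring, sleeve and seat_top below 0.004 m and z of gland_ring in the frame of seat_top between -0.003 and 0.003 m and angle between each of gland_ring, sleeve's own z axis and vertical below 0.12 rad and z of sleeve in the frame of seat_top between 0.013 and 0.019 m and contact force between sleeve and gland_ring above 0.3 N), for 0.1 s.
At the end, for the whole second after the job is handed in: Ring on seat, sleeve on ring (each within 3 mm of home, 4 mm of the post axis, 7 degrees of upright); seat pressed over 12.5 of 14 mm; sleeve pressing the ring with over 6 N; fingers on the sleeve with over 3 N, robot not touching the ring; held through the last second (horizontal distance between each of gland_ring, sleeve and seat_top below 0.004 m and z of gland_ring in the frame of seat_top between -0.003 and 0.003 m and angle between each of gland_ring, sleeve's own z axis and vertical below 0.12 rad and z of sleeve in the frame of seat_top between 0.013 and 0.019 m and value of joint seat above 0.0125 m and contact force between sleeve and gland_ring above 6 N and contact force between the fingers and sleeve above 3 N and contact force between the arm and gland_ring below 0.5 N); the arm keeps its last pose, push and grip.
It fails at once if the sleeve is forced on the ring with more than 80 N (contact force between sleeve and gland_ring above 80 N).
It fails at once if a bystander (can, tape roll, tin, screwdriver, marker) is moved by more than 30 mm (distance of any of can_a, can_b, tape_roll, tin, screwdriver, marker from where it was at the start of the episode above 0.03 m).
It also fails if it takes over 64 s, if anything falls off the work surface, if the arm or the gripper's body presses on something with over 40 N, if the wrist force passes 120 N, or if a joint passes its speed limit or range.

### The arm

A 7-joint arm with a two-finger parallel gripper is mounted at the origin on the work surface. World frame = base frame: x ahead of the robot, y to its left, z up, the work surface at z = 0. Lengths are in m, angles in rad, forces in N, time in s.
With the tool pointing down it reaches from about 0.425 to 1.025 m from the base axis. Payload 9.4 kg.
Tool frame: the origin (TCP) lies midway between the tips of the shut fingers; the grasp point (between the pads) lies 19 mm behind it; z points along the fingers, y is the line along which they close (so a half turn about z gives the same grasp; the last joint's range is limited). The gripper opens to 93 mm and grips with 3 to 60 N. Pads are 15 mm wide; open, the fingers measure 128 mm over their backs; the gripper's body (75 mm by 188 mm) begins 65 mm behind the grasp point.
Start: joints at [-1.194, 0.599, -0.003, 1.599, 0.002, 0.943, -0.08], TCP at [0.318, 0.652, 0.219] pointing down, gripper open.
Joint ranges: [-2.57, 2.57], [-0.35, 1.97], [-1.29, 1.29], [0.11, 2.56], [-1.05, 4.19], [0.11, 1.86], [-2.63, 2.63]. Speed limits (rad/s): [2.22, 2.22, 3.01, 3.01, 3.14, 3.14, 3.14].

### API

Orientations are given as a rotation vector (axis times angle).
In Python, from station import * gives the robot as it stands. Calls block until the motion is done:
- goto(position, orientation): joint-space move of the TCP to a pose.
- movel(position, ori=None, speed=0.15): straight line of the TCP; ori=None keeps the orientation; speed is the mean speed in m/s.
- set_joints(angles): joint-space move.
- gripper_to(opening, grasp_force=None): opening from 0.0 (shut) to 1.0 (fully open); grasp_force is the grip in N (None keeps the last); returns when the fingers have stopped.
- hold(seconds).
- solve_ik(position, orientation): joint angles nearest the present ones, or None.
- read_state(): the state.
- capture(name): name is "side" or "top"; returns (picture, depth): 420x560x3 uint8, red, green, blue; 420x560 float32, m along the optical axis (not along the pixel's ray), 0 where there is no reading.
- get_calibration(name): a dict with "K" (3x3 intrinsics, pixels), "rvec" (rotation vector, rad) and "tvec" (3), from world to camera coordinates, as OpenCV has them. Camera axes: x right, y down, z forward; pixel columns grow to the right and rows downward; lengths in m; the calibration is good to about 2 mm. A picture is of the moment at which its call begins. get_calibration takes no time and is no camera call.
A pose or a line that the arm cannot do raises IKError and nothing moves.
- finish_job(): hands the job in; it is judged then, once.
The state is a dict: "time": time; "q": joint angles; "qvel": joint speeds; "tau": joint torques, N m; "ee_pos": TCP position; "eef_rot": TCP orientation; "force": force on the tool from outside, world axes, zero at the start; "moment": the same for the moment, N m; "gripper_width": opening from 0.0 (shut) to 1.0 (fully open); "finger_force": force on a finger pad.
Only numpy, scipy, OpenCV 4.12 (cv2) and the standard library are available. Lean on these libraries where they do the work, as an engineer would, in place of code of your own. Each camera call takes 0.05 s, during which the arm holds its last target. There are 200 camera calls.

## Working session

There is one attempt and no reset: what is moved stays moved. The work goes in short steps, each a Python script; the robot and the scene stay as the last script left them, time stands still between calls to the robot, and variables do not carry over. Pictures are saved under pics/ and viewed, at most 10 in all, crops included, and the job is handed in when it is done.

```bash
ls; mkdir -p pics
python3 - <<'E'
from station import *
import cv2, numpy as np
for n in("side","top"):
    p,d=capture(n); cv2.imwrite(f"pics/{n}0.png",p[:,:,::-1]); np.savez(f"{n}0.npz",p=p,d=d)
    c=get_calibration(n); R=cv2.Rodrigues(np.array(c["rvec"]))[0]; print(n,c["K"],"cam",-R.T@np.array(c["tvec"]),R[2])
s=read_state();print({k:s[k] for k in("time","ee_pos","eef_rot","force","gripper_width")})
E
```

```text
pics
side [[379.00493794   0.         279.63950558]
 [  0.         379.00493794 206.64283855]
 [  0.           0.           1.        ]] cam [ 0.20140552 -0.56588183  0.56016307] [ 0.45600043  0.68325308 -0.57028838]
top [[484.61834097   0.         280.14670421]
 [  0.         484.61834097 204.75071392]
 [  0.           0.           1.        ]] cam [ 0.33969501 -0.01459444  1.2529476 ] [ 2.10784117e-01 -1.88601603e-04 -9.77532619e-01]
{'time': 0.1, 'ee_pos': array([0.31765769, 0.65122357, 0.21787078]), 'eef_rot': array([-7.06599526e-01, -3.06090300e+00,  2.10887435e-03]), 'force': array([-0.34364892, -0.51992718,  0.07313011]), 'gripper_width': 0.9994390929477925}
```

View pics/side0.png

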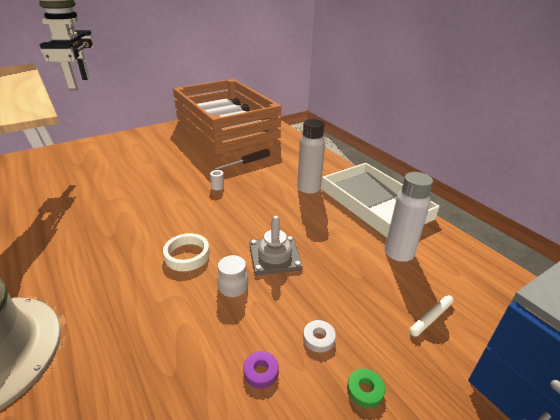

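View pics/top0.png

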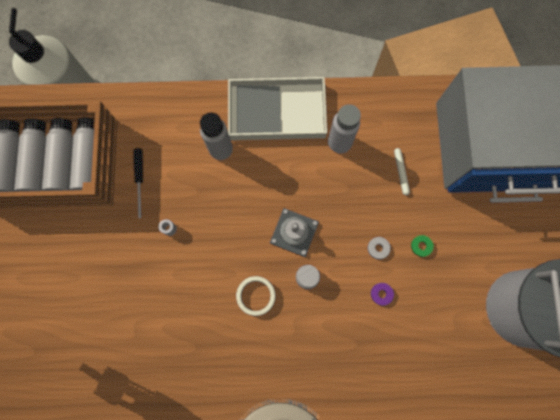

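Side view: the jig post tip is at about (275,218) and the sleeve at (217,180), in top at (167,227). Tin is at side (232,276) / top (308,277), tape roll at side (186,252) / top (256,296).
There are three ring candidates: grey at side (319,336) / top (379,248), purple at side (261,369) / top (382,294), green at side (366,387) / top (422,246). The grey one fits "plain steel". I'll confirm that in one enlarged crop, with the jig and sleeve alongside.

Run:
```python
import cv2, numpy as np
def crop(n,u,v,w=32,k=6.25):
    p=np.load(f"{n}0.npz")["p"][v-w:v+w,u-w:u+w,::-1]; return cv2.resize(p,(256,256),interpolation=cv2.INTER_NEAREST)
a=np.hstack([crop("side",319,336),crop("side",275,240),crop("side",217,180,20)])
b=np.hstack([crop("top",379,248),crop("top",295,232),crop("top",167,227,20)])
cv2.imwrite("pics/crops.png",np.vstack([a,b]))
for n,u,v in(("side",319,336),("side",275,240),("side",217,180),("top",379,248),("top",295,232),("top",167,227)):
    z=np.load(f"{n}0.npz"); hsv=cv2.cvtColor(z["p"],cv2.COLOR_RGB2HSV); print(n,u,v,[hsv[v,u+i].tolist() for i in(-14,-8,-4,0,4,8,14)], z["d"][v,u-8:u+9:4])
```

```text
side 319 336 [[15, 17, 240], [15, 17, 243], [12, 144, 143], [12, 162, 132], [12, 163, 142], [16, 16, 244], [16, 24, 236]] [0.64069164 0.6599086  0.66194296 0.6605064  0.6437247 ]
side 275 240 [[15, 46, 171], [19, 8, 251], [13, 38, 180], [12, 48, 143], [12, 40, 173], [21, 7, 252], [14, 47, 135]] [0.7798596  0.77889425 0.7775841  0.77941895 0.7797319 ]
side 217 180 [[13, 167, 217], [13, 169, 130], [11, 36, 169], [11, 36, 171], [9, 43, 154], [13, 167, 211], [13, 167, 202]] [1.0799557 1.0259713 1.0217458 1.0281999 1.0851297]
top 379 248 [[13, 158, 153], [14, 23, 170], [12, 58, 127], [13, 139, 110], [17, 33, 149], [19, 21, 169], [14, 152, 131]] [1.2413388 1.2551174 1.2565436 1.243554  1.2439797]
top 295 232 [[39, 13, 140], [21, 21, 172], [17, 22, 166], [13, 17, 105], [11, 25, 112], [25, 15, 100], [50, 12, 66]] [1.2056179 1.2048725 1.2087655 1.2080355 1.2084029]
top 167 227 [[14, 142, 106], [12, 30, 168], [168, 17, 76], [14, 128, 100], [15, 21, 173], [12, 33, 77], [14, 148, 138]] [1.2706015 1.2429284 1.2739943 1.225462  1.2503266]
```

View pics/crops.png

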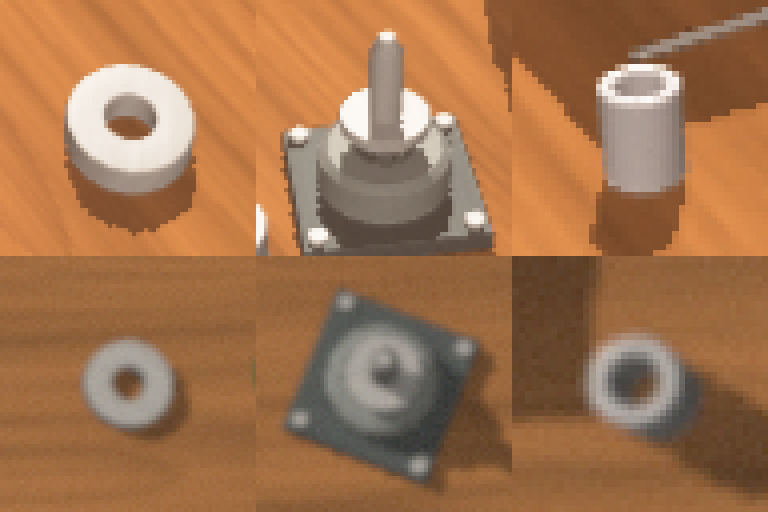

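The crops confirm the grey steel ring (centre about side (319,336), top (379,248)), the hollow sleeve, and the jig with four bright bolts and a post tip near side (276,217). Now I'll measure them.

```bash
cat > vis.py <<'E'
import cv2, numpy as np
from station import *
CAL={}
for n in("side","top"):
    c=get_calibration(n); R=cv2.Rodrigues(np.array(c["rvec"],float))[0]; CAL[n]=(np.array(c["K"]),R,np.array(c["tvec"],float).ravel())
def ray(n,uv):
    K,R,t=CAL[n]; return -R.T@t, R.T@np.linalg.solve(K,np.r_[uv,1.])
def plane(n,uv,z):
    o,d=ray(n,uv); return o+d*(z-o[2])/d[2]
def tri(us,ut):
    P=[CAL[n][0]@np.c_[CAL[n][1],CAL[n][2]] for n in("side","top")]
    X=cv2.triangulatePoints(*P,np.array(us,float).reshape(2,1),np.array(ut,float).reshape(2,1)).ravel(); X=X[:3]/X[3]
    return X,[np.round(np.linalg.norm(proj(n,X)-u),1) for n,u in(("side",us),("top",ut))]
def proj(n,X):
    K,R,t=CAL[n]; p=K@(R@X+t); return p[:2]/p[2]
def blobs(mask,u,v,w,amin=5):
    m=np.zeros_like(mask); m[v-w:v+w,u-w:u+w]=mask[v-w:v+w,u-w:u+w]
    cs,_=cv2.findContours(m,cv2.RETR_EXTERNAL,cv2.CHAIN_APPROX_NONE)
    return sorted([c for c in cs if len(c)>=amin],key=cv2.contourArea,reverse=True)
E
python3 - <<'E'
from vis import *
np.set_printoptions(precision=4,suppress=True)
S=np.load("side0.npz")["p"];T=np.load("top0.npz")["p"]
hs,ht=[cv2.cvtColor(x,cv2.COLOR_RGB2HSV) for x in(S,T)]
E={}
def ell(tag,n,h,u,v,w,smax,vmin):
    m=((h[...,1]<smax)&(h[...,2]>vmin)).astype(np.uint8); c=blobs(m,u,v,w)[0]
    e=cv2.fitEllipse(cv2.convexHull(c)); E[tag]=np.array(e[0]); print(tag,np.array(e[0]),np.array(e[1]))
for t in(215,225,235): ell("rs","side",hs,319,336,22,60,t)
for t in(120,140,155): ell("rt","top",ht,379,248,16,70,t)
for t in(185,205): ell("ss","side",hs,217,180,14,90,t)
for t in(115,130,150): ell("st","top",ht,167,227,12,80,t)
for a,b,z in(("rs","rt",.016),("ss","st",.045)):
    print(a,tri(E[a],E[b]),plane("side",E[a],z),plane("top",E[b],z))
# bolts
for n,h,u,v,w,vm in(("side",hs,275,250,32,225),("top",ht,295,232,26,112)):
    m=((h[...,1]<60)&(h[...,2]>vm)).astype(np.uint8)
    for c in blobs(m,u,v,w,1): print(n,c.reshape(-1,2).mean(0),cv2.contourArea(c),cv2.boundingRect(c))
print("V around tip top"); print(ht[216:244,286:306,2])
print("side tip"); print(hs[212:226,268:284,2])
E
```

```text
rs [319.1164 333.0613] [25.8727 31.3258]
rs [319.1286 332.9698] [25.6658 31.3267]
rs [318.7993 332.5529] [24.9385 30.273 ]
rt [378.775  247.6253] [21.4966 22.4503]
rt [378.6644 247.1978] [20.6839 21.9629]
rt [378.611  246.8421] [19.9869 20.9294]
ss [216.3476 172.9429] [ 6.5516 12.7448]
ss [216.2387 172.7304] [ 6.1751 11.9469]
st [165.2352 226.112 ] [14.3542 15.1757]
st [165.2902 225.8693] [13.7471 15.0976]
st [165.2629 225.6679] [13.0264 14.6991]
rs (array([ 0.4902, -0.2646,  0.0149]), [np.float64(0.2), np.float64(0.1)]) [ 0.4894 -0.2651  0.016 ] [ 0.4902 -0.2644  0.016 ]
ss (array([0.5533, 0.277 , 0.0444]), [np.float64(0.2), np.float64(0.1)]) [0.5533 0.2759 0.045 ] [0.5529 0.2769 0.045 ]
side [267.9286 235.9643] 49.0 (264, 230, 7, 13)
side [281.7037 236.1481] 45.5 (279, 230, 7, 13)
side [258.  266.2] 7.0 (256, 265, 5, 3)
side [243.3333 263.5   ] 6.0 (243, 259, 2, 10)
side [297.3333 262.1111] 5.5 (296, 261, 4, 3)
side [253.5  240.75] 5.0 (252, 240, 4, 3)
side [289.7143 237.1429] 4.5 (288, 236, 4, 3)
top [292.8854 229.8438] 384.0 (280, 217, 25, 26)
top [284.6667 210.6667] 13.0 (283, 2
[... 2781 characters left out ...]
 214 211 208 206 209 213 215]
 [210 207 201 200 203 225 249 250 250 240 216 211 208 207 210 214]
 [212 209 206 201 200 175 241 251 252 217 210 211 211 207 207 210]
 [211 211 209 206 177 150 178 197 199 167 184 208 212 209 209 207]
 [210 210 209 202 146 145 160 171 169 159 150 172 206 209 209 208]
 [206 207 209 162 137 152 162 168 166 164 147 143 204 210 210 209]
 [201 207 207 155 142 153 165 167 164 161 149 149 206 211 209 209]
 [200 201 205 156 145 156 163 167 164 157 151 152 206 210 209 209]
 [205 199 200 141 145 155 160 163 164 156 149 149 204 210 211 209]
 [207 204 200 139 144 154 161 163 163 155 150 148 202 211 213 213]
 [213 207 204 141 143 156 159 161 163 156 149 150 198 209 212 213]]
```

Run:
```python
from vis import *
np.set_printoptions(precision=4,suppress=True)
print("tip",tri((275.3,216.3),(294.3,225.3)),plane("side",(275.3,216.3),.108),plane("top",(294.3,225.3),.108))
b=[]
for s in((258,266.2),(297.33,262.11),(253.5,240.75),(289.7,237.14)):
    c=min([(284.67,210.67),(303,252),(273,240.25),(314.42,222.42)],key=lambda t:np.linalg.norm(plane("side",s,.014)-plane("top",t,.014)))
    X=tri(s,c); b.append(X[0]); print(X)
print("bolt mean",np.mean(b,0))
# axis of post in side view: columns mid ; seat ellipse in side
S=np.load("side0.npz")["p"]; h=cv2.cvtColor(S,cv2.COLOR_RGB2HSV)
m=((h[...,1]<30)&(h[...,2]>225)).astype(np.uint8)
c=blobs(m,275,236,14)[:2]; e=cv2.fitEllipse(cv2.convexHull(np.vstack(c))); print("seat side",e,plane("side",e[0],.058))
T=np.load("top0.npz")["p"]; h=cv2.cvtColor(T,cv2.COLOR_RGB2HSV)
for n,u in(("tin",(308,277)),("tape",(256,296))): print(n,plane("top",u,.05))
s=read_state(); print(s["q"])
from scipy.spatial.transform import Rotation as R
print(R.from_rotvec(s["eef_rot"]).as_matrix())
for a in(0,45,90,135,-45):
  o=(R.from_euler("z",a,degrees=True)*R.from_rotvec([np.pi,0,0])).as_rotvec()
  print(a,[solve_ik(p,o) for p in([.49,-.265,.003],[.553,.277,.02],[.55,.0,.06])])
```

```text
tip (array([ 0.5361, -0.0478,  0.1078]), [np.float64(0.5), np.float64(0.3)]) [ 0.5369 -0.0483  0.108 ] [ 0.5355 -0.0476  0.108 ]
(array([ 0.4818, -0.0706,  0.016 ]), [np.float64(0.3), np.float64(0.1)])
(array([ 0.5579, -0.1027,  0.0158]), [np.float64(0.3), np.float64(0.1)])
(array([0.5141, 0.0054, 0.0152]), [np.float64(0.4), np.float64(0.2)])
(array([ 0.5907, -0.0263,  0.0153]), [np.float64(0.1), np.float64(0.1)])
bolt mean [ 0.5361 -0.0485  0.0156]
seat side ((274.6709899902344, 236.1183624267578), (13.324763298034668, 21.758926391601562), 92.35501861572266) [ 0.5355 -0.0496  0.058 ]
tin [ 0.4157 -0.0792  0.05  ]
tape [0.3727 0.0492 0.05  ]
[-1.1937  0.6    -0.0025  1.6     0.0018  0.9429 -0.0798]
[[-0.8988  0.4383 -0.0005]
 [ 0.4383  0.8988 -0.0013]
 [-0.0001 -0.0014 -1.    ]]
0 [array([ 0.2366,  0.7453,  0.2355,  2.1402, -0.541 ,  0.3123, -0.6403]), array([-0.85  ,  0.794 ,  0.4616,  2.0023, -0.7097,  0.5091, -1.4418]), array([-0.4226,  0.6824,  0.4823,  2.146 , -0.7   ,  0.4713, -0.9637])]
45 [array([ 0.3127,  0.7333,  0.1206,  2.1353, -0.2876,  0.2879, -0.1065]), array([-0.7466,  0.7611,  0.2941,  1.9955, -0.4761,  0.4514, -0.8817]), array([-0.329 ,  0.6536,  0.3354,  2.1402, -0.5084,  0.4237, -0.3744])]
90 [array([ 0.3869,  0.7276,  0.0103,  2.1304, -0.0245,  0.2837,  0.4182]), array([-0.6311,  0.7415,  0.1145,  1.9877, -0.1894,  0.4223, -0.3734]), array([-0.2264,  0.6344,  0.1809,  2.1336, -0.2805,  0.3954,  0.1797])]
135 [array([ 0.4649,  0.7275, -0.1047,  2.1253,  0.2379,  0.2995,  0.9443]), array([-0.5625,  0.7369,  0.0098,  1.9831, -0.0161,  0.4217,  0.2448]), array([-0.1252,  0.6257,  0.032 ,  2.127 , -0.0494,  0.3895,  0.7319])]
-45 [array([ 0.0481,  0.8087,  0.5351,  2.1522, -1.003 ,  0.4528, -0.9658]), array([-0.1376,  0.8251, -0.6541,  1.9543,  0.8273,  0.6526,  2.5972]), array([-0.5658,  0.757 ,  0.7267,  2.1545, -0.9538,  0.5937, -1.4854])]
```

```bash
cat >> vis.py <<'E'
from scipy.spatial.transform import Rotation as Rot
def ori(a): return (Rot.from_euler("z",a,degrees=True)*Rot.from_rotvec([np.pi,0,0])).as_rotvec()
def st(tag):
    s=read_state(); print(tag,"t%.1f"%s["time"],np.round(s["ee_pos"],4),"F",np.round(s["force"],1),"w%.3f"%s["gripper_width"],"ff",np.round(s["finger_force"],1)); return s
RING=np.array([.4900,-.2647]); SLV=np.array([.5532,.2767]); JIG=np.array([.5361,-.0482])
E
python3 - <<'E'
from vis import *
goto([*RING,.09],ori(90)); st("above")
movel([*RING,.007],speed=.1); st("down")
gripper_to(.5,5); st("sq1"); gripper_to(.85,5)
movel([*RING,.007],ori(0),speed=.1)   # same place, quarter turn
st("turn"); gripper_to(.5,25); hold(.2); st("sq2")
p,d=capture("side"); cv2.imwrite("pics/g.png",cv2.resize(p[270:390,240:400,::-1],(640,480))); np.savez("g.npz",p=p)
E
```

```text
above t3.4 [ 0.4905 -0.264   0.09  ] F [ 0.3  0.3 -0.1] w1.000 ff 0.0
down t4.4 [ 0.4902 -0.2648  0.0074] F [-0.4  0.2 -0.1] w1.000 ff 0.0
sq1 t5.0 [ 0.49   -0.2647  0.0071] F [-0.9  0.6  2.1] w0.595 ff 5.0
turn t7.4 [ 0.49   -0.2647  0.007 ] F [-0.1 -0.8 -0.6] w0.852 ff 0.0
sq2 t8.1 [ 0.49   -0.2647  0.007 ] F [-0.2 -0.2  0.6] w0.598 ff 25.0
```

View pics/g.png

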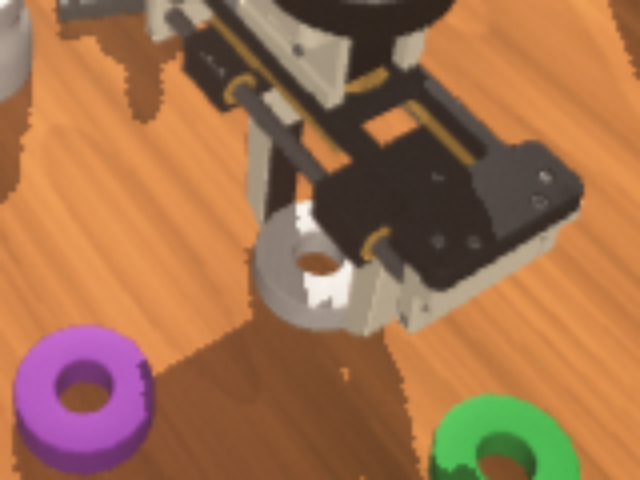

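The ring is centred and held between the pads (crop about (315,260), width 55.6 mm). Next: lift, hover over the post and compare.

Run:
```python
from vis import *
movel([*RING,.16],speed=.2); movel([*JIG,.16],speed=.2); movel([*JIG,.125],speed=.1); st("hover")
p,d=capture("side"); q,_=capture("top"); np.savez("h.npz",p=p,q=q)
a=cv2.resize(p[180:260,225:325,::-1],(400,320),interpolation=cv2.INTER_NEAREST)
b=cv2.resize(q[185:265,245:345,::-1],(400,320),interpolation=cv2.INTER_NEAREST)
cv2.imwrite("pics/h.png",np.hstack([a,b]))
# where ring outline should be
for z in(.118,.134): print(z,proj("side",np.r_[JIG,z]),[np.round(proj("side",np.r_[JIG,z]+np.array([.028*np.cos(t),.028*np.sin(t),0])),1).tolist() for t in np.arange(8)*np.pi/4])
```

```text
hover t10.8 [ 0.536 -0.049  0.125] F [-0.5 -0.1 -1.7] w0.596 ff 25.0
0.118 [274.99520046 212.3644573 ] [[286.6, 208.2], [278.0, 204.7], [267.7, 205.6], [261.4, 210.4], [263.0, 216.7], [271.8, 220.5], [282.7, 219.5], [288.7, 214.3]]
0.134 [275.11539911 205.78910344] [[286.9, 201.7], [278.1, 198.2], [267.7, 199.1], [261.4, 203.9], [262.9, 210.0], [271.9, 213.8], [282.9, 212.9], [289.0, 207.7]]
```

View pics/h.png

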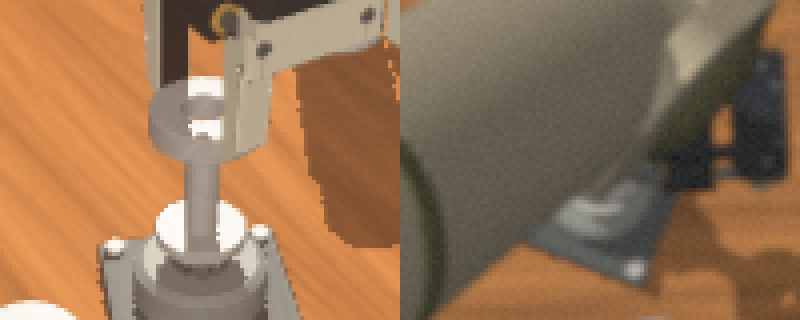

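The side view shows the ring centred on the post to within about 0.5 px (ring axis near column 275.8, post near 275.6). Top is occluded by the arm. I'll descend in steps, watching the forces.

Run:
```python
from vis import *
for z in(.115,.105,.095,.085,.075,.070,.067):
    movel([*JIG,z],speed=.05); s=st("d")
    if np.linalg.norm(s["force"]-[-.5,-.1,-1.7])>10: print("STOP"); break
```

```text
d t11.3 [ 0.5359 -0.0481  0.1147] F [-0.  -0.3 -2.8] w0.594 ff 25.0
d t11.6 [ 0.5359 -0.0482  0.1046] F [-0.6 -0.2 -2.9] w0.595 ff 25.0
d t12.0 [ 0.5359 -0.0482  0.0946] F [-0.4  0.4 -2.9] w0.596 ff 25.0
d t12.3 [ 0.5358 -0.0482  0.0847] F [ 0.1 -0.5 -2. ] w0.594 ff 25.0
d t12.7 [ 0.5359 -0.0482  0.0747] F [-0.2  0.1 -1.8] w0.599 ff 25.0
d t12.9 [ 0.5359 -0.0482  0.0698] F [-0.7  0.6 -2.6] w0.600 ff 25.0
d t13.2 [ 0.536  -0.0482  0.0669] F [-0.1 -0.  -2.8] w0.595 ff 25.0
```

Run:
```python
from vis import *
movel([*JIG,.0655],speed=.03); st("on")
gripper_to(.85); st("open"); movel([*JIG,.18],speed=.2); 
goto([*SLV,.14],ori(90)); st("above sleeve")
p,d=capture("side"); q,_=capture("top"); np.savez("k.npz",p=p,q=q)
a=cv2.resize(p[180:280,225:325,::-1],(400,400),interpolation=cv2.INTER_NEAREST)
b=cv2.resize(q[185:285,245:345,::-1],(400,400),interpolation=cv2.INTER_NEAREST)
cv2.imwrite("pics/k.png",np.hstack([a,b]))
for n,im in(("side",p),("top",q)):
    h=cv2.cvtColor(im,cv2.COLOR_RGB2HSV); X=np.r_[JIG,.074]; u,v=proj(n,X).round().astype(int)
    m=((h[...,1]<60)&(h[...,2]>(215 if n=="side" else 145))).astype(np.uint8)
    c=np.vstack(blobs(m,u,v,17)[:2]); e=cv2.fitEllipse(cv2.convexHull(c)); print(n,(u,v),e,plane(n,e[0],.074))
```

```text
on t13.4 [ 0.5361 -0.0482  0.0655] F [-0.5 -0.1 -2.6] w0.592 ff 25.0
open t14.0 [ 0.5361 -0.0482  0.0655] F [-0.1  0.3  1.2] w0.850 ff 0.0
above sleeve t16.0 [0.5536 0.2748 0.1398] F [-0.1  0.4 -0.5] w0.851 ff 0.0
side (np.int64(275), np.int64(230)) ((274.9043273925781, 230.25216674804688), (16.07064437866211, 25.71665382385254), 90.17168426513672) [ 0.53544179 -0.05011514  0.074     ]
top (np.int64(294), np.int64(227)) ((292.1973876953125, 223.8206329345703), (22.967084884643555, 30.403379440307617), 154.4638214111328) [ 0.54508669 -0.04346171  0.074     ]
```

View pics/k.png

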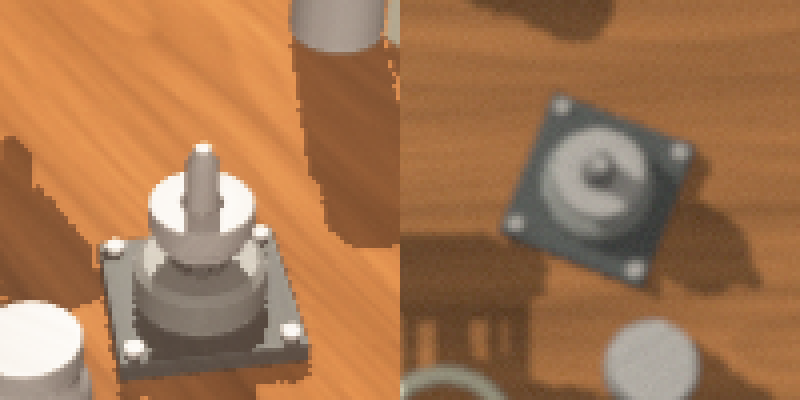

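The ring sits flat and home on the seat (side ellipse about (275,230), post through the bore), and the surroundings are undisturbed. Sleeve next.

Run:
```python
from vis import *
movel([*SLV,.012],speed=.12); st("down")
gripper_to(.3,4); st("sq1"); gripper_to(.6,4)
movel([*SLV,.012],ori(0),speed=.1); gripper_to(.3,35); hold(.2); st("sq2")
movel([*SLV,.17],speed=.2); movel([*JIG,.17],speed=.2); movel([*JIG,.127],speed=.1); st("hover")
p,d=capture("side"); np.savez("l.npz",p=p)
cv2.imwrite("pics/l.png",cv2.resize(p[160:270,215:335,::-1],(480,440),interpolation=cv2.INTER_NEAREST))
for z in(.115,.160): print(z,[np.round(proj("side",np.r_[JIG,z]+np.array([.018*np.cos(t),.018*np.sin(t),0])),1).tolist() for t in np.arange(8)*np.pi/4])
```

```text
down t17.3 [0.5536 0.2769 0.0127] F [ 0.4  0.6 -0.2] w0.850 ff 0.0
sq1 t18.1 [0.5532 0.2767 0.012 ] F [-0.1 -0.6 -0. ] w0.378 ff 4.0
sq2 t21.0 [0.5532 0.2767 0.012 ] F [ 0.7 -0.3  0.7] w0.371 ff 35.0
hover t24.3 [ 0.5361 -0.0484  0.127 ] F [ 0.3 -0.5 -0.3] w0.373 ff 35.0
0.115 [[282.5, 210.9], [276.9, 208.6], [270.3, 209.2], [266.3, 212.3], [267.3, 216.3], [273.0, 218.8], [279.8, 218.2], [283.8, 214.8]]
0.16 [[283.1, 192.2], [277.3, 189.9], [270.4, 190.5], [266.3, 193.5], [267.4, 197.4], [273.2, 199.8], [280.4, 199.2], [284.4, 196.0]]
```

View pics/l.png

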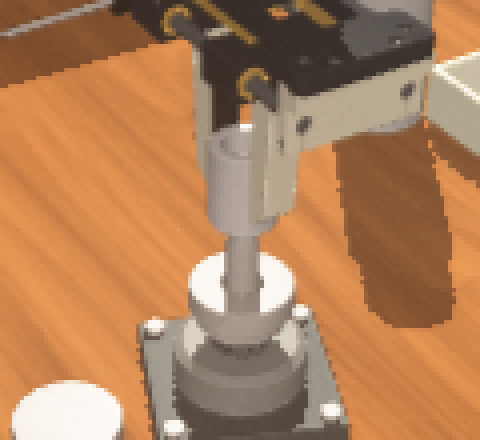

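The sleeve is upright and over the post (axis about column 276 versus post 275.5). I'll thread it and press in small steps with force feedback.

Run:
```python
from vis import *
gripper_to(.3,45); f0=st("h")["force"]
for z in(.115,.105,.095,.0885):
    movel([*JIG,z],speed=.04); s=st("d")
    if np.linalg.norm(s["force"]-f0)>10: print("STOP"); raise SystemExit
z=.0885
while z>.066:
    z-=.001; movel([*JIG,z],speed=.012); 
    if abs(z-.085)<2e-4: hold(.3)
    s=st("p"); fz=s["force"][2]-f0[2]
    if fz>19 : break
hold(.5); st("end")
```

```text
h t24.6 [ 0.5364 -0.0482  0.1275] F [ 0.8  0.4 -0.6] w0.373 ff 45.0
d t25.0 [ 0.5359 -0.0483  0.1147] F [ 0.4 -0.4 -1.4] w0.367 ff 45.0
d t25.4 [ 0.5359 -0.0482  0.1047] F [-0.4 -0.4 -0.8] w0.369 ff 45.0
d t25.8 [ 0.5359 -0.0482  0.0947] F [ 0.3  0.2 -0.8] w0.371 ff 45.0
d t26.2 [ 0.5359 -0.0482  0.0883] F [ 0.3  0.1 -0.1] w0.369 ff 45.0
p t26.4 [ 0.5361 -0.0482  0.0875] F [-0.7 -0.2 -0.4] w0.368 ff 45.0
p t26.7 [ 0.5361 -0.0482  0.0865] F [ 0.5  0.8 -0.6] w0.373 ff 45.0
p t26.9 [ 0.5362 -0.0482  0.0856] F [0.1 0.1 2.8] w0.369 ff 45.0
p t27.2 [ 0.5362 -0.0483  0.0845] F [ 0.2 -1.7  2.3] w0.365 ff 45.0
p t27.4 [ 0.5362 -0.0482  0.0835] F [-1.  -0.   3.6] w0.371 ff 45.0
p t27.7 [ 0.5362 -0.0482  0.0825] F [-1.  -0.3  4.1] w0.371 ff 45.0
p t27.9 [ 0.5362 -0.0482  0.0815] F [-0.9  0.   4.1] w0.370 ff 45.0
p t28.2 [ 0.5362 -0.0482  0.0805] F [ 0.1 -0.3  4.8] w0.372 ff 45.0
p t28.4 [ 0.5362 -0.0482  0.0795] F [ 0.3 -0.   4.3] w0.369 ff 45.0
p t28.7 [ 0.5362 -0.0482  0.0786] F [-0.   0.2  5. ] w0.368 ff 45.0
p t28.9 [ 0.5362 -0.0482  0.0776] F [0.3 0.3 5.7] w0.374 ff 45.0
p t29.2 [ 0.5362 -0.0482  0.0766] F [ 0.5 -0.4  6.4] w0.369 ff 45.0
p t29.4 [ 0.5362 -0.0482  0.0757] F [0.1 0.2 6.6] w0.370 ff 45.0
p t29.7 [ 0.5362 -0.0482  0.0747] F [0.6 0.7 6.5] w0.370 ff 45.0
p t29.9 [ 0.5362 -0.0482  0.0737] F [-0.7  0.9  6.7] w0.371 ff 45.0
p t30.2 [ 0.5362 -0.0483  0.0727] F [-0.7  0.3  7.5] w0.374 ff 45.0
p t30.4 [ 0.5362 -0.0482  0.0719] F [-1.3  1.3 11. ] w0.371 ff 45.0
p t30.7 [ 0.5363 -0.0483  0.0718] F [-3.7  2.  25.2] w0.369 ff 45.0
end t31.2 [ 0.5363 -0.0483  0.0718] F [-4.1  1.6 23.8] w0.372 ff 45.0
```

The stop was met at TCP 0.0718, 14.2 mm after first contact, with a steady 24 N and no slip. One check picture before handing in.

Run:
```python
from vis import *
p,d=capture("side"); cv2.imwrite("pics/e.png",cv2.resize(p[170:290,215:335,::-1],(480,480),interpolation=cv2.INTER_NEAREST)); st("hold")
```

```text
hold t31.2 [ 0.5363 -0.0483  0.0718] F [-4.2  1.5 23.9] w0.373 ff 45.0
```

View pics/e.png

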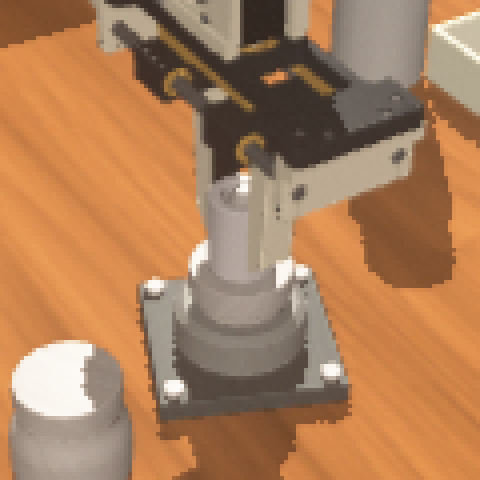

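The picture shows the sleeve upright on the ring with the seat down at the housing. The fingers hold the sleeve clear of the ring (crop (240,250)).

```bash
python3 -c "
from station import *
print(finish_job())"
```

```text
the job is handed in; nothing more can be done
None
```

The job is handed in at about 31 s of the 64 s limit: the ring and sleeve are stacked on the post, and the arm is holding the sleeve pressed against the hard stop with about 24 N; no verdict was returned.

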